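# Mount the label roll on its sprung spindle in the roll stand

### The job

Take the label roll on its sprung spindle out of its rest and mount it in the roll stand: put the sprung steel nose into the open U-shaped cup, push to compress it against that cup's end wall until the plain pin at the other end passes down in front of the closed round cup, then let the spring slide the pin fully home in the round cup and let go. Work gently, feeling for the cup, without bottoming the spring hard or ramming the stand, and leave the bottle, jar and tube rack where they are.

Things in the scene. Friction and masses are not known exactly. Their poses are not given: they have to be found in the camera images.
- spindle: White label roll (44 mm diameter, 60 mm long, about 0.2 kg; grip it across its diameter at mid-length) on a grey spindle. Origin at the roll's centre, y along the spindle axis. Sleeves of 14 mm diameter reach to y = +58 and -62 mm. Sprung steel nose at +y: 10 mm diameter, ball end, tip at y = +90 mm when free. In the rest the axis is level, 32 mm above the bench.
- pin_end (a point): Centre of the end face of the spindle's rigid plain pin, 10 mm diameter, at y = -80 mm of the spindle.
- nose (a joint): How far the sprung nose is pushed in, m: 0 free, 0.018 at its hard stop. The spring pushes out with 3 N at 0 and 0.5 N more per mm (5 N at 4 mm, 9 N at 12 mm, 10.5 N at 15 mm, 12 N at 18 mm). Correctly mounted it reads about 0.004.
- stand: Roll stand fixed to the bench: grey base plate 90 x 240 x 10 mm, origin at the centre of its underside, z up, y along the mounted spindle. On it a cradle (aluminium bar, top at z = 18 mm, with two white end cups) is clamped shifted anywhere from -14 to +14 mm along y; the shift is not measured: feel for it. Mounted, the roll's centre is at the cradle's middle, x = 0, its axis at z = 59.5 mm.
- u_cup (a point): Where the open U cup's end wall would be with the cradle unshifted: stand x = 0, y = +86, z = 62 mm (real wall: -14 to +14 mm along y from it). Wall upright, slippery, 44 mm wide, top at z = 90 mm, facing -y. Before it two cheeks 10 mm deep (along y), 15 mm apart, open at the top: straight up to z = 78, flared to about 84 mm. Floor at z = 54.5 mm. The sprung nose goes here.
- round_cup (a point): Mouth of the closed round cup with the cradle unshifted: stand x = 0, y = -72, z = 62 mm on the bore's axis (real mouth: shifted with the wall, always 158 mm from it). Faces +y, smooth bore 16 mm, 8 mm deep, outside diameter 27 mm, top at z = 75.5 mm. The plain pin goes here, to the floor; to pass down before the mouth, the nose must be pushed in by more than 12 mm.
- rest: Low grey rest fixed to the bench in which the roll lies: base 34 x 90 mm, two rails 56 mm long along y, 32 mm apart over their outsides, 14 mm high. Origin at the centre of its underside, y along the spindle.
- wash_bottle: White closed plastic bottle, 60 mm diameter, 150 mm high, origin at the centre of its underside. Leave alone.
- jar: Amber glass jar with white lid, 60 mm diameter, 75 mm high, origin at the centre of its underside. Leave alone.
- tube_rack: Grey tube rack with stoppered glass tubes, 70 x 150 mm, 77 mm high, origin at the centre of its underside. Leave alone.
Not all that is in view belongs to the job. What is shaped like the spindle but turquoise is not meant. Several things look just like the rest: the one meant starts farthest from the robot's base.

How it is judged:
By the outcome, as a careful person would: the job done as asked, in the order asked, and still so for the second after the job is handed in, with the robot touching nothing.
It also fails if it takes over 72 s, if anything falls off the work surface, if the arm or the gripper's body presses on something with over 40 N, if the wrist force passes 120 N, or if a joint passes its speed limit or range.

### The arm

A 6-joint arm with a two-finger parallel gripper is mounted at the origin on the work surface. World frame = base frame: x ahead of the robot, y to its left, z up, the work surface at z = 0. Lengths are in m, angles in rad, forces in N, time in s.
With the tool pointing down it reaches from about 0.375 to 0.975 m from the base axis. Payload 3.8 kg.
Tool frame: the origin (TCP) lies midway between the tips of the shut fingers; the grasp point (between the pads) lies 19 mm behind it; z points along the fingers, y is the direction in which the jaws open and shut (so a half turn about z gives the same grasp; the last joint's range is limited). The gripper opens to 85 mm and grips with 20 to 120 N. Pads are 22 mm wide; open, the fingers measure 114 mm over their backs; the gripper's body (76 mm by 85 mm) begins 54 mm behind the grasp point. The pads swing forward as they close: fully open they stand 13 mm farther back than shut.
Start: joints at [-1.332, 0.264, 1.604, -0, 1.274, -0.037], TCP at [0.184, -0.649, 0.231] pointing down, gripper open.
Joint ranges: [-2.63, 2.63], [-0.94, 2.18], [0.31, 2.57], [-1.31, 4.45], [0, 2.66], [-2.55, 2.55]. Speed limits (rad/s): [2.57, 2.57, 3.14, 3.14, 3.14, 3.14].

### API

Orientations are given as a rotation vector (axis times angle).
In Python, from workcell import bot gives the robot as it stands. The module is installed in compiled form; this text tells all that it offers.
- The arm moves only by the tool move_arm, never from a script. Its argument "steps" is a list of rows, each a list of 5 numbers: the shift along the tool's x, y, z in mm, then the turn about the tool's z in degrees, then the opening in per cent of the stroke, from 0 (shut) to 100 (fully open). In form: [[tx, ty, tz, turn, claw], ...]. A call has 1 to 20 rows; each row is the pose to reach, as a shift and turn from the pose commanded when the call began, along the tool's axes at that moment; what a row does not reach only later rows make up. A row lasts 1/10 s, in which the tool goes at most 50 mm and 8.59 degrees, less where a joint would pass 70% of its speed; a pose out of reach is approached as far as the arm can. A call with a gripper value outside its range is refused whole. The fingers move at their own pace and stop on an object; "newtons" is the grip in N (left out, the last holds). Time passes only in rows, so rows that repeat a pose let the fingers close. It gives the time, the measured TCP pose, the force and the opening at its end, in the units of the state.
- bot.read_state(): the state, without advancing time (a new reading comes with each control period).
- bot.read_camera(name): name is "scene" or "top"; returns a dict with "pixels" (420x560x3 uint8, red, green, blue), "depth" (420x560 float32, m along the optical axis (not along the pixel's ray), 0 where there is no reading), "fovy" (degrees; the focal length in pixels is half the picture's height over the tangent of half this angle, whatever the lens; pixels are square), "cx", "cy" (the principal point, pixels), "xyz" and "attitude" of the camera in the world. Camera axes: x right, y up, looking along -z (the intrinsics and any distortion apply to the point x, -y, -z); pixel columns grow to the right and rows downward; lengths in m; the calibration is good to about 2 mm. A picture is of the moment at which its call begins.
- bot.finish_job(): hands the job in, once; it reports no verdict.
The state is a dict: "time": time; "q": joint angles; "joint_vel": joint speeds; "joint_torque": joint torques, N m; "tool_pos": TCP position; "tcp_rot": TCP orientation; "wrist_force": force on the tool from outside, world axes, zero at the start; "torque": the same for the moment, N m; "width": opening from 0.0 (shut) to 1.0 (fully open).
Only numpy, scipy, OpenCV 4.12 (cv2) and the standard library are available. Lean on these libraries where they do the work, as an engineer would, in place of code of your own. Each camera call takes 0.05 s, during which the arm holds its last target.

## Working session

There is one attempt and no reset: what is moved stays moved. The work goes in short steps, Python scripts to look and compute and a tool call to move; the robot and the scene stay as the last step left them, time stands still between calls to the robot, and variables do not carry over. Pictures are saved under pics/ and viewed, and the job is handed in when it is done.

Besides the shell and the picture viewer there is one more tool, called after "Request:" in YAML: its name, and indented under it one key for each argument. move_arm: Moves the arm, as the interface text tells. Its arguments: {"type":"object","properties":{"steps":{"type":"array","items":{"type":"array","items":{"type":"number"}}},"newtons":{"type":"number"}},"required":["steps"]}

```bash
mkdir -p pics; ls
python3 - <<'E'
from workcell import bot
import cv2,numpy as np,pickle
print(bot.read_state())
for n in("scene","top"):
    c=bot.read_camera(n); pickle.dump(c,open(n+'0.pkl','wb'))
    cv2.imwrite(f'pics/{n}0.png',c['pixels'][:,:,::-1])
    print(n,{k:v for k,v in c.items() if k not in('pixels','depth')}, (c['depth']>0).mean())
E
```

```text
pics
{'time': 0.0, 'q': array([-1.33187942e+00,  2.64768405e-01,  1.60539493e+00,  8.71441816e-06,
        1.27368495e+00, -3.69114799e-02]), 'joint_vel': array([ 3.44269367e-04, -5.15869615e-04, -4.59186305e-05,  1.63098289e-03,
       -4.86602699e-04,  1.07857335e-03]), 'joint_torque': array([ 1.19130527e-04, -5.15114129e+01, -3.67312932e+01,  1.04818469e-04,
        1.28784249e-02, -4.98170337e-06]), 'tool_pos': array([ 0.18365137, -0.64877051,  0.22994044]), 'tcp_rot': array([-3.10953979e+00, -4.31585417e-01,  3.43995345e-04]), 'wrist_force': array([ 0.25795645, -0.26690594,  0.65648311]), 'torque': array([0.03057925, 0.01736743, 0.01937074]), 'width': 1.0046023009451583}
scene {'fovy': 52.05068096571479, 'cx': 283.8183787183114, 'cy': 204.04370578338998, 'xyz': array([ 1.00336482, -0.3106615 ,  0.73720103]), 'attitude': array([0.63773142, 0.35349474, 1.00011336])} 0.9960119047619047
top {'fovy': 44.54686056121036, 'cx': 281.12475290491466, 'cy': 201.92897839794188, 'xyz': array([ 0.29845013, -0.01980599,  1.15581876]), 'attitude': array([ 0.1585624 , -0.16474621, -1.65643353])} 0.9958205782312926
```

View pics/scene0.png

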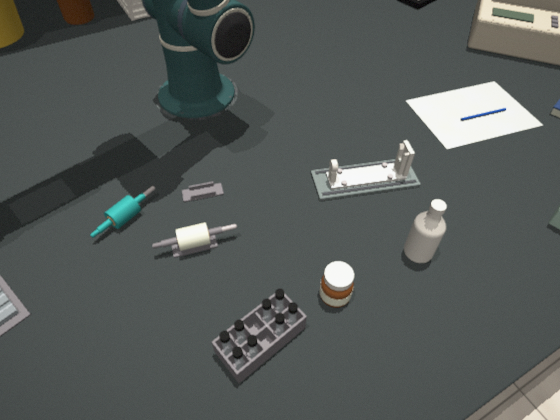

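View pics/top0.png

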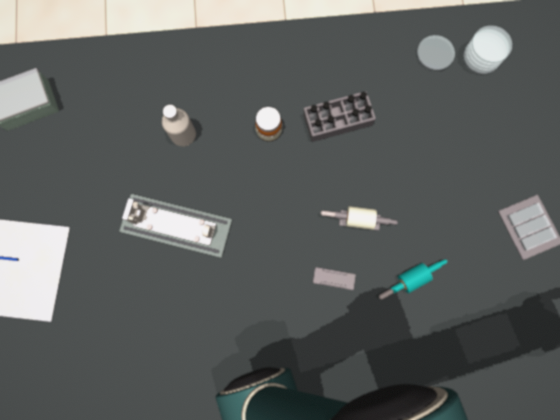

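The scene view shows the white roll at (193,238), the stand at (365,175), with the tall U cup probably at (405,160). In the top view the roll is at (362,218) and the stand at (175,225). I'll zoom in on these.

```bash
cat > h.py <<'E'
import numpy as np,cv2,pickle
from scipy.spatial.transform import Rotation as R
def load(n): return pickle.load(open(n,'rb'))
def cal(c):
    return 210/np.tan(np.radians(c['fovy']/2)), R.from_rotvec(c['attitude']).as_matrix()
def ray(c,u,v):
    f,M=cal(c); u=np.asarray(u,float);v=np.asarray(v,float)
    return np.stack([(u-c['cx'])/f,-(v-c['cy'])/f,-np.ones_like(u)],-1)@M.T
def dep(c,u,v,d): return c['xyz']+ray(c,u,v)*np.asarray(d)[...,None]
def plane(c,u,v,z):
    r=ray(c,u,v); return c['xyz']+r*((z-c['xyz'][2])/r[...,2])[...,None]
def cloud(c):
    v,u=np.mgrid[:420,:560]; P=dep(c,u,v,c['depth']); P[c['depth']<=0]=np.nan; return P
E
python3 - <<'E'
from h import *
S,T=load('scene0.pkl'),load('top0.pkl')
for n,c,bs in(('scene',S,[(140,200,110,80),(300,130,130,80)]),('top',T,[(310,190,100,60),(110,185,130,80)])):
    P=cloud(c); 
    z=P[...,2]; print(n,'bench z',[np.round(np.nanmedian(z[a:a+10,b:b+10]),4) for a,b in((180,280),(330,150),(300,450),(150,450),(60,250))])
    ims=[cv2.resize(c['pixels'][y:y+h,x:x+w],(780,int(780*h/w)),interpolation=cv2.INTER_CUBIC)[:,:,::-1] for x,y,w,h in bs]
    for i,m in enumerate(ims): cv2.imwrite(f'pics/{n}z{i}.png',m[:600])
for c,y in((S,(160,260,140,260)),(T,(190,250,310,410))):
    pass
E
```

```text
scene bench z [np.float64(0.0009), np.float64(0.0009), np.float64(0.0009), np.float64(0.0011), np.float64(0.0015)]
top bench z [np.float64(0.0005), np.float64(0.0004), np.float64(0.0008), np.float64(0.0005), np.float64(0.0008)]
```

View pics/scenez0.png

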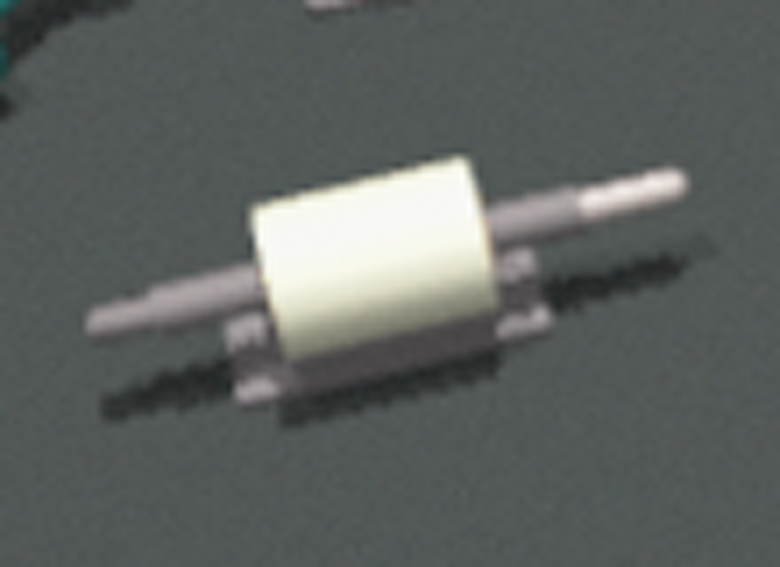

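View pics/scenez1.png

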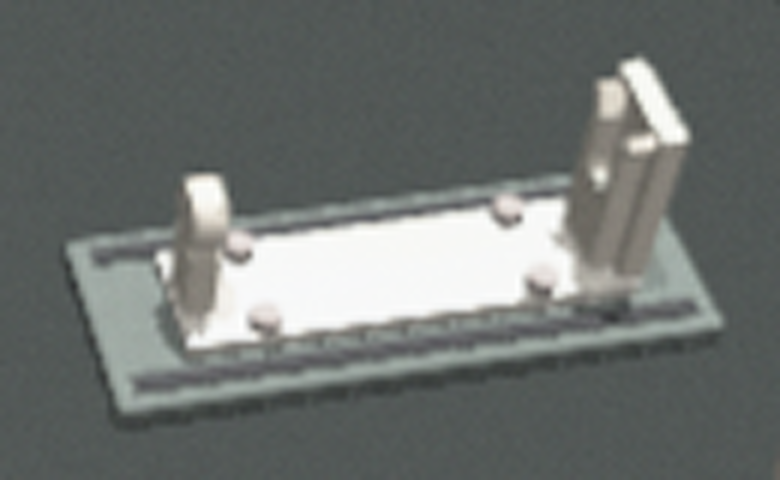

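View pics/topz0.png

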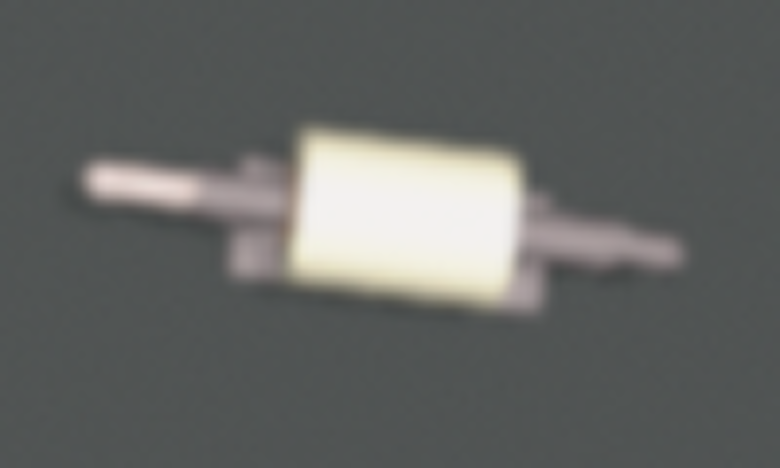

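View pics/topz1.png

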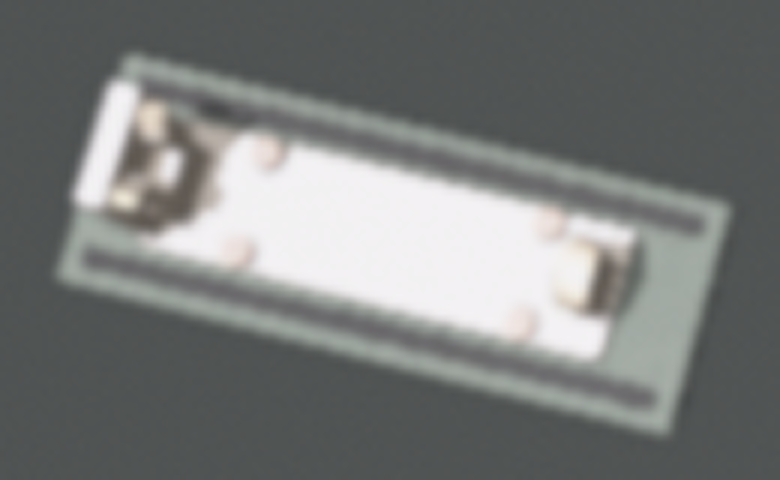

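The nose (light steel) is at left in the top view, pixel (325,213), and right in the scene view, (235,228). The U cup is at top pixel (128,212), scene (405,158). So the spindle and stand point nearly the same way, and the cradle is visibly shifted towards the U end. Next I'll measure.

Run:
```python
from h import *
np.set_printoptions(precision=4,suppress=True)
S,T=load('scene0.pkl'),load('top0.pkl')
def spindle(c,box):
    x0,y0,w,h=box; P=cloud(c); hsv=cv2.cvtColor(c['pixels'],cv2.COLOR_RGB2HSV)
    sub=np.zeros((420,560),bool); sub[y0:y0+h,x0:x0+w]=1
    m=sub&(P[...,2]>.022)
    Q=P[m]; 
    d=Q[:,:2]-np.median(Q[:,:2],0); 
    roll=m&(P[...,2]>.045)
    q=P[roll]; print('roll top n',len(q),'mean',q.mean(0),'zmax',np.percentile(q[:,2],[50,98]))
    # axis via sleeves etc z 0.03..0.045 away from roll centre
    cen=q[:,:2].mean(0); far=Q[np.linalg.norm(Q[:,:2]-cen,axis=1)>.04]
    far=far[far[:,2]<.045]
    u=np.linalg.svd(far[:,:2]-cen)[2][0]; 
    vx,vy,ax,ay=cv2.fitLine(far[:,:2].astype(np.float32),cv2.DIST_HUBER,0,.01,.01).ravel()
    print('axis dir',vx,vy,np.degrees(np.arctan2(vy,vx)),'pt',ax,ay)
    s=(Q[:,:2]-cen)@np.array([vx,vy]); rr=(q[:,:2]-cen)@np.array([vx,vy]);
    n=np.array([-vy,vx]); print('ext',s.min(),s.max(),'roll ext',np.percentile(rr,[.5,99.5]),'axis off',(np.array([ax,ay])-cen)@n,'roll lateral',np.percentile((q[:,:2]-cen)@n,[1,99]))
spindle(S,(148,215,95,45)); spindle(T,(315,200,90,35))
def stand(c,box):
    x0,y0,w,h=box; P=cloud(c)
    sub=np.zeros((420,560),bool); sub[y0:y0+h,x0:x0+w]=1
    m=(sub&(P[...,2]>.0055)).astype(np.uint8); m=cv2.morphologyEx(m,cv2.MORPH_OPEN,np.ones((3,3)))
    Q=P[(m>0)&(P[...,2]<.014)]
    r=cv2.minAreaRect(Q[:,:2].astype(np.float32)*1000); print('base rect mm',r,'z',np.median(Q[:,2]))
    b=P[(m>0)&(P[...,2]>.015)&(P[...,2]<.022)]; print('bar rect',cv2.minAreaRect(b[:,:2].astype(np.float32)*1000),np.median(b[:,2]))
    t=P[(m>0)&(P[...,2]>.083)]; print('wall top',t.mean(0),t[:,2].max(),cv2.minAreaRect(t[:,:2].astype(np.float32)*1000))
    return P,m
for c,b in((S,(305,130,125,75)),(T,(112,188,125,75))): stand(c,b)
```

```text
roll top n 469 mean [ 0.4856 -0.2088  0.0522] zmax [0.0528 0.0565]
axis dir 0.22064535 0.9753541 77.25305 pt 0.48033643 -0.22136848
ext -0.07974704516752289 0.08926849708445646 roll ext [-0.0298  0.0299] axis off 0.0023393445682153655 roll lateral [-0.0145  0.0198]
roll top n 448 mean [ 0.478  -0.2074  0.0521] zmax [0.0525 0.0575]
axis dir 0.22038954 0.97541195 77.26808 pt 0.47956857 -0.2014604
ext -0.08053173231155059 0.08900851566442727 roll ext [-0.0302  0.0297] axis off -0.0002352307903348682 roll lateral [-0.0189  0.0173]
base rect mm ((505.24774169921875, 207.60147094726562), (240.79432678222656, 93.4892349243164), 70.77686309814453) z 0.01119068770626408
bar rect ((509.4170227050781, 213.06631469726562), (190.86331176757812, 75.26639556884766), 70.83135986328125) 0.018903129678400576
wall top [0.5356 0.287  0.089 ] 0.0939412355362923 ((534.0711669921875, 286.1795349121094), (21.921049118041992, 47.08927536010742), 72.28804779052734)
base rect mm ((504.7371520996094, 208.88800048828125), (243.85491943359375, 90.10638427734375), 70.43497467041016) z 0.010685134726011292
bar rect ((503.30450439453125, 206.32302856445312), (231.9879913330078, 86.43482971191406), 70.48072814941406) 0.018420890118600042
wall top [0.5332 0.2885 0.0892] 0.0950851377541937 ((532.363525390625, 286.2088623046875), (20.456695556640625, 44.233375549316406), 70.59382629394531)
```

```bash
cat >> h.py <<'E'
def rodline(c,seg_px,z,w=9,half=False):
    """mid-line of a bright/raised rod: mask pts between two pixel ends; returns plane-cast midpoints"""
E
python3 - <<'E'
from h import *
np.set_printoptions(precision=4,suppress=True)
from workcell import bot
st=bot.read_state()
M=R.from_rotvec(st['tcp_rot']).as_matrix(); print('tool x',M[:,0],'y',M[:,1],'z',M[:,2], 'tool x yaw',np.degrees(np.arctan2(M[1,0],M[0,0])))
S,T=load('scene0.pkl'),load('top0.pkl')
u=np.array([.2205,.9754]); n=np.array([-u[1],u[0]])
for nm,c,(x0,y0,w,h) in(('S',S,(148,215,95,45)),('T',T,(315,200,90,35))):
    P=cloud(c); sub=np.zeros((420,560),bool); sub[y0:y0+h,x0:x0+w]=1
    m=sub&(P[...,2]>.025); v,uu=np.nonzero(m)
    X=plane(c,uu,v,.032)[:,:2]; c0=np.array([.48,-.208]); s=(X-c0)@u; t=(X-c0)@n
    mids=[]
    for a in np.arange(-.10,.10,.004):
        k=(s>=a)&(s<a+.004)
        if k.sum()>5: mids.append((a+.002,(t[k].min()+t[k].max())/2,np.ptp(t[k])))
    mids=np.array(mids); k=(mids[:,2]<.021)
    pf=np.polyfit(mids[k,0],mids[k,1],1); print(nm,'t at 0',pf[1],'angle corr deg',np.degrees(pf[0]),'s ext',s.min(),s.max()); print(mids[:,:].round(4).tolist())
    print('axis pt at s=0',c0+n*pf[1],'mid from ends',(s.min()+s.max())/2-.005)
E
```

```text
tool x [0.9622 0.2723 0.0001] y [ 0.2723 -0.9622 -0.0021] z [-0.0005  0.0021 -1.    ] tool x yaw 15.80114773430096
S t at 0 0.001183096582585169 angle corr deg -0.0011730024059569927 s ext -0.07988281119855555 0.08986500003820151
[[-0.078, 0.0008, 0.0102], [-0.074, 0.0011, 0.012], [-0.07, 0.0012, 0.0108], [-0.066, 0.0012, 0.012], [-0.062, 0.001, 0.015], [-0.058, 0.0013, 0.0169], [-0.054, 0.0014, 0.0157], [-0.05, 0.0014, 0.0169], [-0.046, 0.0014, 0.0157], [-0.042, 0.0015, 0.017], [-0.038, 0.0015, 0.0157], [-0.034, 0.0003, 0.0157], [-0.03, 0.0017, 0.0516], [-0.026, 0.0021, 0.0535], [-0.022, 0.0018, 0.0517], [-0.018, 0.0019, 0.0542], [-0.014, 0.0019, 0.0518], [-0.01, 0.0022, 0.0537], [-0.006, 0.0019, 0.0519], [-0.002, 0.0023, 0.0538], [0.002, 0.0023, 0.0526], [0.006, 0.0011, 0.0513], [0.01, 0.0024, 0.0527], [0.014, 0.0012, 0.0526], [0.018, 0.0025, 0.0528], [0.022, 0.0016, 0.0522], [0.026, 0.0026, 0.0529], [0.03, 0.0029, 0.0499], [0.034, 0.0019, 0.0154], [0.038, 0.001, 0.016], [0.042, 0.002, 0.0154], [0.046, 0.0011, 0.016], [0.05, 0.0002, 0.0154], [0.054, 0.0015, 0.0167], [0.058, 0.0006,
[... 784 characters left out ...]
 0.0, 0.0432], [-0.01, 0.0005, 0.0435], [-0.006, 0.001, 0.0435], [-0.002, 0.0015, 0.0432], [0.002, 0.0001, 0.0433], [0.006, 0.0004, 0.0433], [0.01, 0.0008, 0.0435], [0.014, 0.0014, 0.0435], [0.018, 0.0008, 0.0413], [0.022, 0.0003, 0.0436], [0.026, 0.0007, 0.0433], [0.03, 0.001, 0.0433], [0.034, 0.0007, 0.0138], [0.038, 0.0011, 0.0135], [0.042, 0.0006, 0.0118], [0.046, 0.0011, 0.0118], [0.05, 0.0006, 0.0135], [0.054, 0.001, 0.0138], [0.058, 0.0015, 0.009], [0.062, 0.0009, 0.0073], [0.066, 0.0004, 0.009], [0.07, 0.0008, 0.0093], [0.074, 0.0012, 0.009], [0.078, 0.0008, 0.007], [0.082, 0.0013, 0.0073], [0.086, 0.0006, 0.0093]]
axis pt at s=0 [ 0.4791 -0.2078] mid from ends -0.0010617162490603555
```

Request:
move_arm:
  steps:
    - [10,-8,2,-2,100]
    - [40,-34,8,-6,100]
    - [75,-64,15,-12,100]
    - [110,-94,22,-17,100]
    - [145,-123,29,-22,100]
    - [180,-153,36,-28,100]
    - [215,-183,43,-33,100]
    - [250,-212,50,-38,100]
    - [285,-242,57,-43,100]
    - [320,-272,64,-48,100]
    - [355,-302,70,-54,100]
    - [385,-327,76,-58,100]
    - [399,-339,79,-60.5,100]
    - [404,-343.6,80,-61.5,100]
    - [404,-343.6,80,-61.5,100]
    - [404,-343.6,80,-61.5,100]

```text
time: 1.7
tool_pos: [0.4785, -0.2093, 0.1513]
tcp_rot: [2.454, 1.962, -0.001]
wrist_force: [1.1, -0.5, 0.5]
width: 0.998
```

```bash
cat > st.py <<'E'
from workcell import bot
from h import *
np.set_printoptions(precision=4,suppress=True)
st=bot.read_state(); M=R.from_rotvec(st['tcp_rot']).as_matrix()
print(st['time'],st['tool_pos'],'yaw',np.degrees(np.arctan2(M[1,0],M[0,0])),'z',M[:,2],'F',st['wrist_force'],'Ftool',M.T@st['wrist_force'],'T',st['torque'],'w',st['width'],'q',st['q'])
E
python3 - <<'E'
exec(open('st.py').read())
d=np.array([.4789,-.2081,.013])-st['tool_pos']; print('to grasp mm',M.T@d*1000)
E
```

```text
1.7 [ 0.4785 -0.2093  0.1513] yaw 77.27545960321932 z [-0.0003 -0.0004 -1.    ] F [ 1.0712 -0.5462  0.5172] Ftool [-0.2971  1.1651 -0.5173] T [ 0.0638 -0.0013  0.0258] w 0.9983564856290281 q [-0.4597  0.041   2.013  -0.0005  1.0876 -0.2374]
to grasp mm [  1.288    0.1331 138.3327]
```

Request:
move_arm:
  steps:
    - [0.3,0,20,0,100]
    - [0.6,0,50,0,100]
    - [1,0,80,0,100]
    - [1,0,105,0,100]
    - [1,0,125,0,100]
    - [1,0,136,0,100]
    - [1,0,141,0,100]
    - [1,0,141,0,100]
    - [1,0,141,0,80]

```text
time: 2.6
tool_pos: [0.48, -0.2086, 0.0113]
tcp_rot: [2.453, 1.961, 0.001]
wrist_force: [-0.5, -0.3, 0.0]
width: 0.858
```

```bash
python3 st.py
```

```text
2.6 [ 0.48   -0.2086  0.0113] yaw 77.27538507727203 z [ 0.0016 -0.0008 -1.    ] F [-0.5017 -0.321   0.0004] Ftool [-0.4236 -0.4187 -0.001 ] T [ 0.0433  0.0222 -0.0067] w 0.8578910279142186 q [-0.4576  0.2237  2.1094 -0.      0.8066 -0.2354]
```

Request:
move_arm:
  steps:
    - [0,-0.5,0,0,62]
    - [0,-0.5,0,0,55]
    - [0,-0.5,0,0,50]
    - [0,-0.5,0,0,45]
    - [0,-0.5,0,0,40]
    - [0,-0.5,0,0,40]
    - [0,-0.5,0,0,40]
    - [0,-0.5,0,0,40]
    - [0,-0.5,0,0,40]
  newtons: 50

```text
time: 3.5
tool_pos: [0.4794, -0.208, 0.0113]
tcp_rot: [2.452, 1.962, 0.001]
wrist_force: [-1.8, 0.7, 6.6]
width: 0.499
```

```bash
python3 st.py
```

```text
3.5 [ 0.4794 -0.208   0.0113] yaw 77.31281821587332 z [ 0.0012 -0.0006 -1.    ] F [-1.8353  0.7491  6.6083] Ftool [ 0.3254 -1.9463 -6.611 ] T [ 0.1046  0.2282 -0.0126] w 0.4992859560090137 q [-0.4571  0.2228  2.1106 -0.      0.8068 -0.2356]
```

Request:
move_arm:
  steps:
    - [0,-0.5,-4,0,40]
    - [0,-0.5,-12,0,40]
    - [0,-0.5,-25,0,40]
    - [0,-0.5,-45,0,40]
    - [0,-0.5,-70,0,40]
    - [0,-0.5,-95,0,40]
    - [0,-0.5,-112,0,40]
    - [0,-0.5,-119,0,40]
    - [0,-0.5,-120,0,40]
    - [0,-0.5,-120,0,40]
    - [0,-0.5,-120,0,40]

```text
time: 4.6
tool_pos: [0.4772, -0.2072, 0.129]
tcp_rot: [-2.452, -1.961, 0.002]
wrist_force: [0.4, -0.1, -3.3]
width: 0.499
```

Run:
```python
exec(open('st.py').read())
S,T=bot.read_camera('scene'),bot.read_camera('top')
for n,c in(('scene',S),('top',T)):
    pickle.dump(c,open(n+'1.pkl','wb')); cv2.imwrite(f'pics/{n}1.png',c['pixels'][:,:,::-1])
# stand refine from first images
S,T=load('scene0.pkl'),load('top0.pkl')
u=np.array([np.cos(np.radians(70.6)),np.sin(np.radians(70.6))]);n=np.array([u[1],-u[0]])  # n = stand x
o=np.array([.505,.2083])
for c,(x0,y0,w,h) in((S,(305,130,125,75)),(T,(112,188,125,75))):
    P=cloud(c)[y0:y0+h,x0:x0+w].reshape(-1,3)
    s=(P[:,:2]-o)@u; t=(P[:,:2]-o)@n; z=P[:,2]
    for lo,hi in((.0865,.093),(.079,.086),(.068,.078),(.055,.068),(.03,.05),(.0165,.0205)):
        for side in(1,-1):
            k=(z>lo)&(z<hi)&(s*side>.03)
            if k.sum()>4: print(lo,hi,side,k.sum(),'s',np.percentile(s[k],[2,50,98])*1e3,'t',np.percentile(t[k],[2,50,98])*1e3)
    print()
```

```text
4.6 [ 0.4772 -0.2072  0.129 ] yaw 77.29902341508975 z [-0.0023  0.0011 -1.    ] F [ 0.3739 -0.0506 -3.3082] Ftool [0.0308 0.384  3.3073] T [-0.023   0.0136  0.0092] w 0.4986220550276505 q [-0.4575  0.0624  2.0357  0.      1.046  -0.2358]
0.0865 0.093 1 94 s [73.6607 85.2568 93.1538] t [-20.3151   2.6166  23.6825]
0.079 0.086 1 52 s [72.4941 80.8889 91.5489] t [-15.4984   1.0731  22.6592]
0.068 0.078 1 65 s [72.3646 81.6024 92.4111] t [-11.6121  13.7277  22.2956]
0.068 0.078 -1 56 s [-88.1046 -82.6946 -75.0296] t [-8.2861  4.8136 13.7291]
0.055 0.068 1 77 s [72.6506 78.3768 91.6943] t [-14.5335  14.3479  22.6467]
0.055 0.068 -1 33 s [-88.4252 -86.2575 -75.3038] t [-9.1744 11.1291 14.6305]
0.03 0.05 1 108 s [72.2091 75.9585 92.1692] t [-13.6537  14.0227  23.1938]
0.03 0.05 -1 57 s [-87.7024 -84.1228 -75.5375] t [-8.8492  9.8269 12.8335]
0.0165 0.0205 1 255 s [31.1899 55.1423 84.0594] t [-22.8573   2.9848  25.4671]
0.0165 0.0205 -1 265 s [-88.4734 -52.2951 -31.1533] t [-22.7103   6.2493  25.5261]

0.0865 0.093 1 104 s [74.7392 86.9927 92.4155] t [-20.5343   2.3469  21.4317]
0.079 0.086 1 61 s [72.3924 80.3583 87.8116] t [-22.0576  -0.7445  20.3594]
0.068 0.078 1 34 s [71.785  81.6601 87.9807] t [-22.2409  -0.6669  16.0533]
0.068 0.078 -1 69 s [-88.4601 -82.6555 -75.8958] t [-11.8702  -1.294   10.3938]
0.055 0.068 1 50 s [71.7401 77.6613 84.8117] t [-21.884   -1.5526  13.5242]
0.055 0.068 -1 19 s [-88.9049 -88.0889 -76.3018] t [-13.4729  -2.2659  12.076 ]
0.03 0.05 1 58 s [71.4676 73.3528 89.1724] t [-22.0012  -6.1648  21.1575]
0.03 0.05 -1 18 s [-88.474  -87.7206 -64.5288] t [-16.2234  -4.4966   8.6338]
0.0165 0.0205 1 264 s [31.1911 56.8947 81.4092] t [-24.6459   0.4137  24.3486]
0.0165 0.0205 -1 275 s [-89.6828 -53.8946 -31.5021] t [-25.3771  -4.1688  24.293 ]
```

View pics/scene1.png

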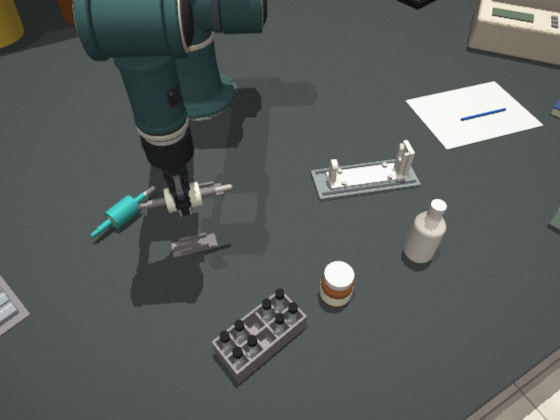

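Request:
move_arm:
  steps:
    - [8,-1.4,0,0,40]
    - [28,-4.8,0,0.5,40]
    - [55,-9.4,0,1,40]
    - [85,-14.5,0,1.5,40]
    - [115,-19.6,0,2,40]
    - [145,-24.7,0,2.5,40]
    - [175,-29.8,0,3,40]
    - [205,-34.9,0,3.5,40]
    - [235,-40,0,4,40]
    - [265,-45.1,0,4.5,40]
    - [295,-50.2,0,5,40]
    - [325,-55.3,0,5.5,40]
    - [352,-59.9,0,6,40]
    - [374,-63.7,0,6.4,40]
    - [387,-65.9,0,6.6,40]
    - [392,-66.7,0,6.7,40]
    - [392,-66.7,0,6.7,40]
    - [392,-66.7,0,6.7,40]
    - [392,-66.7,0,6.7,40]

```text
time: 6.6
tool_pos: [0.4992, 0.1885, 0.1302]
tcp_rot: [2.565, 1.814, -0.001]
wrist_force: [-0.0, 0.3, -2.8]
width: 0.501
```

Run:
```python
exec(open('st.py').read())
for n in('scene','top'):
    c=bot.read_camera(n); pickle.dump(c,open(n+'2.pkl','wb')); cv2.imwrite(f'pics/{n}2.png',c['pixels'][:,:,::-1])
    x,y,w,h=(300,80,140,105) if n=='scene' else (100,170,160,120)
    cv2.imwrite(f'pics/{n}2z.png',cv2.resize(c['pixels'][y:y+h,x:x+w],(int(w*5),int(h*5)),interpolation=cv2.INTER_CUBIC)[:,:,::-1])
```

```text
6.6 [0.4992 0.1885 0.1302] yaw 70.54176135048777 z [-0.0003 -0.0004 -1.    ] F [-0.0464  0.3325 -2.8447] Ftool [ 0.2993 -0.154   2.8446] T [-0.0284  0.0105 -0.0326] w 0.5007695934767125 q [ 0.3145  0.0849  2.009  -0.0003  1.0481  0.6542]
```

View pics/scene2z.png

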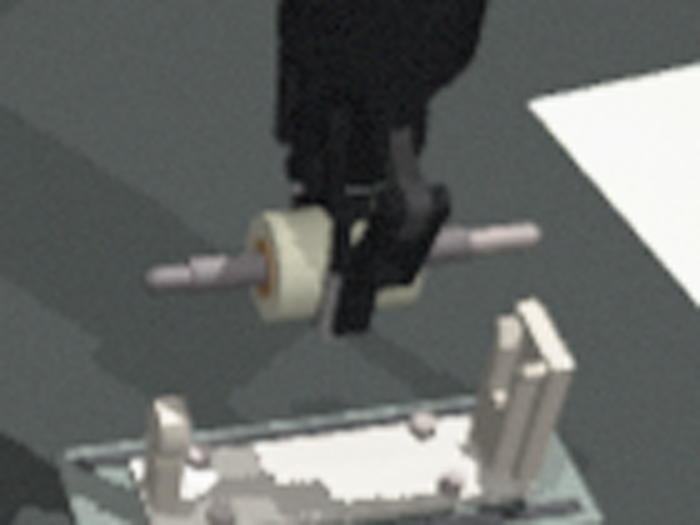

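View pics/top2z.png

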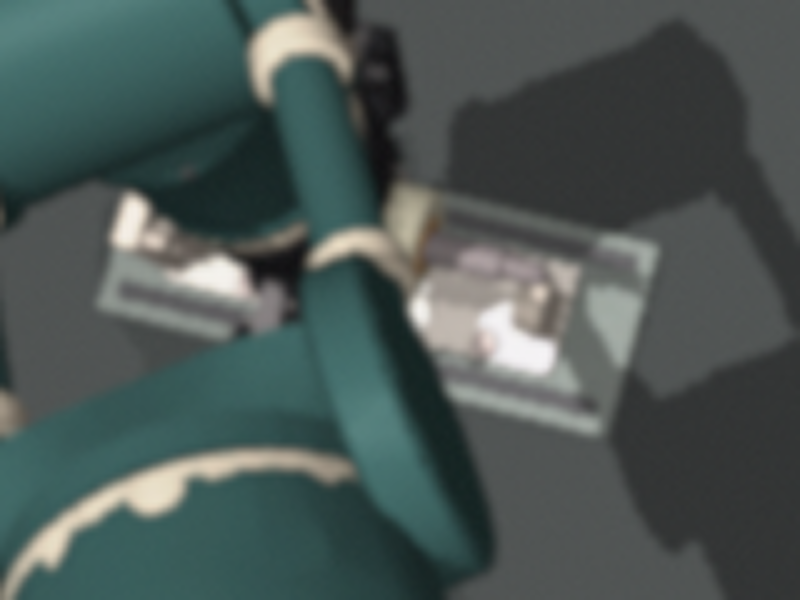

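The roll is held above the stand, nose towards the U cup. In the scene view the nose tip is at (408,126) and the pin end at (330,135). The arm hides most of the top view. Next I'll measure the held axis relative to the cups from the scene view.

```bash
cat > held.py <<'E'
from h import *
np.set_printoptions(precision=2,suppress=True)
A=np.radians(70.6);u=np.array([np.cos(A),np.sin(A),0]);n=np.array([u[1],-u[0],0]);o=np.array([.505,.2083,0])
def stf(P): d=P-o; return np.stack([d@n,d@u,d[...,2]],-1)*1e3   # stand x,y,z mm
def held(c,box,axz,show=True):
    x0,y0,w,h=box; P=cloud(c); q=stf(P); mask=np.zeros((420,560),bool); mask[y0:y0+h,x0:x0+w]=1
    px=c['pixels'].astype(int); bright=px.sum(-1)>230
    m=mask&(abs(q[...,2]-axz)<14)&(abs(q[...,0])<15)&bright
    out=[]
    for lab,lo,hi,rad in(('pin',-105,-82,5),('nose',42,80,5)):
        k=m&(q[...,1]>lo)&(q[...,1]<hi); v,uu=np.nonzero(k)
        mids=[]
        for col in np.unique(uu):
            r=v[uu==col]; d=c['depth'][r,col]
            if len(r)<3: continue
            vm=(r.min()+r.max())/2; rr=ray(c,float(col),vm); L=np.linalg.norm(rr)
            pt=c['xyz']+rr*(np.min(d)+rad/1e3/L*1.0); mids.append(stf(pt))
        mids=np.array(mids); print(lab,len(mids)); print(mids)
        out.append(mids)
E
python3 - <<'E'
from held import *
held(load('scene2.pkl'),(320,110,100,40),151)
E
```

```text
pin 8
[[  1.23 -97.21 153.84]
 [  0.55 -94.82 152.89]
 [  1.97 -93.18 153.85]
 [  2.68 -91.29 154.17]
 [  2.22 -88.97 153.42]
 [  3.14 -87.15 153.91]
 [  2.84 -84.89 153.31]
 [  0.97 -82.32 153.99]]
nose 11
[[  2.1   45.14 152.98]
 [  4.31  46.14 154.66]
 [  3.69  48.77 153.75]
 [  3.34  51.26 153.09]
 [  2.55  54.01 152.03]
 [  5.    54.85 153.92]
 [  2.28  58.44 152.48]
 [  2.19  60.78 152.06]
 [  1.66  63.08 152.62]
 [  3.27  64.39 153.76]
 [  4.12  66.51 152.8 ]]
```

Request:
move_arm:
  steps:
    - [-1,0,5,0,40]
    - [-3,0,18,0,40]
    - [-5,0,33,0,40]
    - [-5,0,45,0,40]
    - [-5,0,50,0,40]
    - [-5,0,51,0,40]
    - [-5,0,51,0,40]
    - [-5,0,51,0,40]

```text
time: 7.5
tool_pos: [0.4983, 0.185, 0.0798]
tcp_rot: [2.564, 1.815, 0.002]
wrist_force: [1.8, 0.5, -2.8]
width: 0.495
```

```bash
python3 st.py
python3 - <<'E'
from workcell import bot
from held import *
c=bot.read_camera('scene'); pickle.dump(c,open('scene3.pkl','wb'))
x,y,w,h=300,110,140,100
cv2.imwrite('pics/scene3z.png',cv2.resize(c['pixels'][y:y+h,x:x+w],None,fx=5.5,fy=5.5,interpolation=cv2.INTER_CUBIC)[:,:,::-1])
held(c,(310,110,110,70),101)
E
```

```text
7.5 [0.4983 0.185  0.0798] yaw 70.61061988339321 z [ 0.0011  0.0004 -1.    ] F [ 1.7578  0.488  -2.843 ] Ftool [1.0418 1.4935 2.8451] T [0.0055 0.0348 0.0237] w 0.4954503618717333 q [0.3086 0.1398 2.0535 0.     0.9471 0.647 ]
pin 10
[[   1.56 -101.27  103.1 ]
 [   1.32  -98.94  102.47]
 [   2.4   -96.95  101.68]
 [   1.59  -94.69  103.46]
 [   1.9   -92.56  103.39]
 [   2.95  -90.7   104.05]
 [   2.41  -88.26  103.14]
 [   1.92  -85.97  103.75]
 [   3.4   -84.28  104.84]
 [   4.9   -82.44  104.46]]
nose 9
[[  2.34  44.68 102.84]
 [  2.47  46.98 102.58]
 [  4.67  48.08 104.37]
 [  2.96  51.46 102.29]
 [  2.69  54.01 101.63]
 [  3.46  55.6  103.52]
 [  3.18  58.16 102.85]
 [  2.19  61.14 101.48]
 [  4.41  62.19 103.3 ]]
```

View pics/scene3z.png

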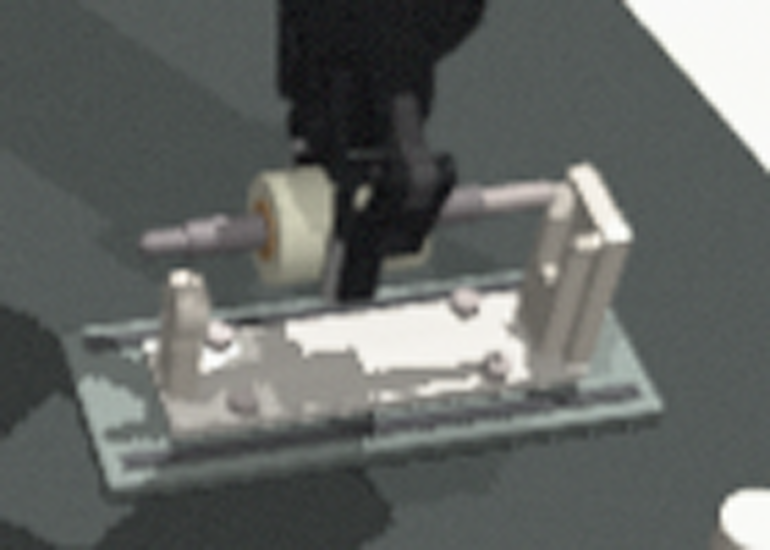

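Run:
```python
from held import *
c=load('scene3.pkl')
def z(x,y,h): return stf(plane(c,np.array(300+(x)/5.5),np.array(110+(y)/5.5),h))
for p in((570,166),(588,163),(633,236),(613,243)): print('walltop',z(*p,.090))
for p in((562,198),(590,242)): print('cheek top',z(*p,.084))
print('tip',z(555,191,.1005)); print('pin',z(143,242,.1005)); 
for p in((470,203),(520,197),(190,238),(160,241)): print('rod',z(*p,.1005))
print('cup top',z(180,273,.0755),z(200,280,.0755))
for p in((84,333),(108,490),(660,407),(545,270)): print('base',z(*p,.010))
# top camera, first picture
c=load('top0.pkl')
def z(x,y,h): return stf(plane(c,np.array(110+x/6),np.array(185+y/6),h))
for p in((110,80),(138,85),(103,212),(75,200)): print('T wall',z(*p,.090))
for p in((130,55),(730,205),(668,435),(58,280)): print('T base',z(*p,.010))
print('T cup',z(560,305,.0655), z(575,242,.0655))
```

```text
walltop [-23.86  86.96  90.  ]
walltop [-24.27  94.93  90.  ]
walltop [20.1 96.5 90. ]
walltop [22.48 87.11 90.  ]
cheek top [-12.15  80.4   84.  ]
cheek top [14.52 82.02 84.  ]
tip [ -0.02  68.93 100.5 ]
pin [  -1.06 -100.36  100.5 ]
rod [  0.58  33.07 100.5 ]
rod [  0.82  53.9  100.5 ]
rod [  0.05 -81.7  100.5 ]
rod [ -0.42 -93.68 100.5 ]
cup top [ -6.26 -81.51  75.5 ] [ -0.95 -74.69  75.5 ]
base [ -42.25 -107.81   10.  ]
base [  45.98 -119.26   10.  ]
base [ 43.53 119.75  10.  ]
base [-43.26 101.73  10.  ]
T wall [20.81 93.   90.  ]
T wall [21.5 82.8 90. ]
T wall [-25.13  81.    90.  ]
T wall [-23.44  91.88  90.  ]
T base [ 42.5  116.82  10.  ]
T base [  42.35 -120.97   10.  ]
T base [ -47.04 -121.46   10.  ]
T base [-46.98 116.96  10.  ]
T cup [-15.25 -79.46  65.5 ] [  7.97 -78.44  65.5 ]
```

Request:
move_arm:
  steps:
    - [0,0,3,0,40]
    - [0,0,8,0,40]
    - [0,0,12.5,0,40]
    - [0,0,14.5,0,40]
    - [0,0,14.5,0,40]
    - [2,0,14.5,0,40]
    - [5,0,14.5,0,40]
    - [8,0,14.5,0,40]
    - [9,0,14.5,0,40]
    - [9,0,14.5,0,40]
    - [9,0,14.5,0,40]

```text
time: 8.65
tool_pos: [0.5007, 0.1933, 0.0648]
tcp_rot: [2.564, 1.816, 0.0]
wrist_force: [0.7, 0.4, -2.2]
width: 0.499
```

```bash
python3 st.py
python3 - <<'E'
from workcell import bot
from held import *
c=bot.read_camera('scene'); pickle.dump(c,open('scene4.pkl','wb'))
x,y,w,h=300,110,140,100
cv2.imwrite('pics/scene4z.png',cv2.resize(c['pixels'][y:y+h,x:x+w],None,fx=5.5,fy=5.5,interpolation=cv2.INTER_CUBIC)[:,:,::-1])
E
python3 st.py
```

```text
8.65 [0.5007 0.1933 0.0648] yaw 70.61396038315223 z [ 0. -0. -1.] F [ 0.7308  0.4258 -2.2452] Ftool [0.6443 0.5479 2.2452] T [-0.0013  0.0398  0.0337] w 0.4993695886534166 q [ 0.322   0.1694  2.0518 -0.      0.9204  0.6604]
8.7 [0.5006 0.1932 0.0648] yaw 70.60784968460425 z [-0.0001 -0.0001 -1.    ] F [-0.6683  0.2129 -1.7677] Ftool [-0.0209 -0.701   1.7677] T [0.0206 0.0299 0.01  ] w 0.5046987884342786 q [ 0.3219  0.1693  2.052  -0.0001  0.9204  0.6604]
```

View pics/scene4z.png

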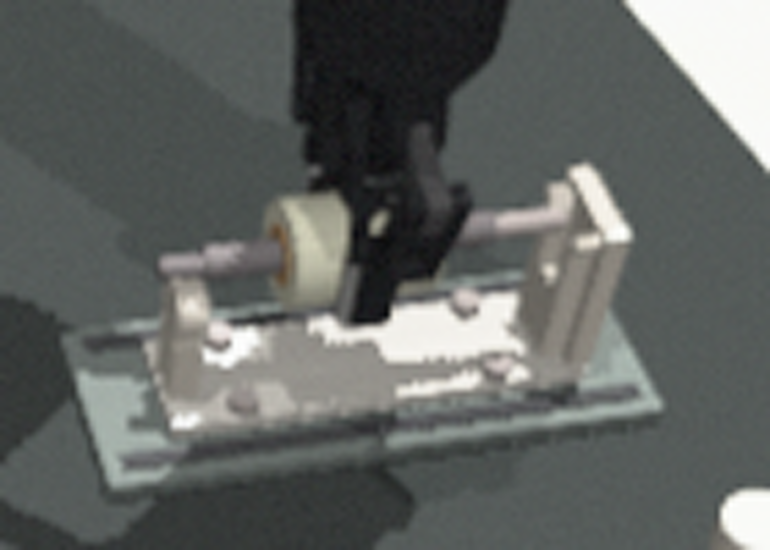

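The nose tip, at zoomed (570,215), sits midway between the cheek tops (560,190) and (590,240). The pin is above the round cup. I'll feel forward from here.

Request:
move_arm:
  steps:
    - [1,0,0,0,40]
    - [2,0,0,0,40]
    - [3,0,0,0,40]
    - [3,0,0,0,40]

```text
time: 9.1
tool_pos: [0.5017, 0.1962, 0.0648]
tcp_rot: [-2.564, -1.816, -0.0]
wrist_force: [0.1, -0.2, -2.1]
width: 0.499
```

```bash
python3 st.py
```

```text
9.1 [0.5017 0.1962 0.0648] yaw 70.60525820199626 z [ 0.0001  0.0001 -1.    ] F [ 0.0749 -0.1913 -2.0553] Ftool [-0.1559  0.134   2.0552] T [-0.0505 -0.0276 -0.0004] w 0.49871060896814773 q [0.3264 0.1729 2.0476 0.0001 0.9209 0.6649]
```

Request:
move_arm:
  steps:
    - [1,0,0,0,40]
    - [2,0,0,0,40]
    - [2,0,0,0,40]
    - [2,0,0,0,40]

```text
time: 9.5
tool_pos: [0.5023, 0.1979, 0.0648]
tcp_rot: [2.564, 1.815, 0.0]
wrist_force: [0.2, 0.2, -1.9]
width: 0.498
```

```bash
python3 st.py
```

```text
9.5 [0.5023 0.1979 0.0648] yaw 70.60386877023561 z [ 0.  0. -1.] F [ 0.1512  0.1583 -1.8906] Ftool [0.1995 0.09   1.8906] T [ 0.0046 -0.0468 -0.0502] w 0.4983141465679239 q [0.3292 0.1751 2.045  0.     0.9215 0.6677]
```

Still free. I'll continue in 2 mm steps.

Request:
move_arm:
  steps:
    - [1,0,0,0,40]
    - [2,0,0,0,40]
    - [2,0,0,0,40]
    - [2,0,0,0,40]

```text
time: 9.9
tool_pos: [0.503, 0.1998, 0.0648]
tcp_rot: [2.564, 1.816, -0.0]
wrist_force: [-0.3, 0.4, -2.8]
width: 0.5
```

```bash
python3 st.py
```

```text
9.9 [0.503  0.1998 0.0648] yaw 70.6058924704699 z [-0. -0. -1.] F [-0.2974  0.4173 -2.7931] Ftool [ 0.295  -0.4191  2.7931] T [-0.0483  0.0504  0.0176] w 0.500177063980084 q [ 0.3321  0.1775  2.0422 -0.      0.9219  0.6706]
```

Request:
move_arm:
  steps:
    - [1,0,0,0,40]
    - [2,0,0,0,40]
    - [2,0,0,0,40]
    - [2,0,0,0,40]

```text
time: 10.3
tool_pos: [0.5035, 0.2015, 0.0647]
tcp_rot: [2.564, 1.815, -0.001]
wrist_force: [-0.5, -1.0, -1.7]
width: 0.504
```

```bash
python3 st.py
```

```text
10.3 [0.5035 0.2015 0.0647] yaw 70.6033480249705 z [-0.0004 -0.0003 -1.    ] F [-0.4866 -1.0144 -1.6535] Ftool [-1.1177 -0.1216  1.654 ] T [-0.2131  0.1026  0.0019] w 0.5040920781350152 q [ 0.3348  0.1798  2.0397 -0.0002  0.9226  0.6735]
```

Request:
move_arm:
  steps:
    - [1,0,0,0,40]
    - [1,0,0,0,40]
    - [1,0,0,0,40]
    - [1,0,0,0,40]

```text
time: 10.7
tool_pos: [0.5037, 0.2024, 0.0646]
tcp_rot: [2.564, 1.815, -0.001]
wrist_force: [-0.0, -3.7, -1.8]
width: 0.504
```

```bash
python3 st.py
```

```text
10.7 [0.5037 0.2024 0.0646] yaw 70.60215361263661 z [-0.0005 -0.0004 -1.    ] F [-0.0259 -3.6743 -1.7849] Ftool [-3.4733  1.1965  1.7865] T [-0.5024  0.1485 -0.0463] w 0.5041640791473008 q [ 0.3363  0.1809  2.0385 -0.0003  0.9229  0.675 ]
```

Request:
move_arm:
  steps:
    - [1,0,0,0,40]
    - [2,0,0,0,40]
    - [2,0,0,0,40]
    - [2,0,0,0,40]

```text
time: 11.1
tool_pos: [0.5044, 0.2043, 0.0646]
tcp_rot: [2.564, 1.816, -0.001]
wrist_force: [-2.3, -4.1, -1.8]
width: 0.503
```

```bash
python3 st.py
```

```text
11.1 [0.5044 0.2043 0.0646] yaw 70.60616655979791 z [-0.0005 -0.0003 -1.    ] F [-2.265  -4.1035 -1.848 ] Ftool [-4.6219 -0.7733  1.8504] T [-0.6581  0.2524 -0.0125] w 0.5028836042995394 q [ 0.3392  0.1833  2.0356 -0.0002  0.9233  0.6778]
```

Request:
move_arm:
  steps:
    - [1,0,0,0,40]
    - [2,0,0,0,40]
    - [3,0,0,0,40]
    - [4,0,0,0,40]
    - [5,0,0,0,40]
    - [6,0,0,0,40]
    - [7,0,0,0,40]
    - [8,0,0,0,40]
    - [8,0,0,0,40]
    - [8,0,0,0,40]

```text
time: 12.1
tool_pos: [0.5067, 0.2111, 0.0645]
tcp_rot: [2.563, 1.815, -0.003]
wrist_force: [-2.9, -7.5, -1.8]
width: 0.499
```

```bash
python3 st.py
python3 - <<'E'
from workcell import bot
from held import *
c=bot.read_camera('scene'); pickle.dump(c,open('scene5.pkl','wb'))
x,y,w,h=300,110,140,100
cv2.imwrite('pics/scene5z.png',cv2.resize(c['pixels'][y:y+h,x:x+w],None,fx=5.5,fy=5.5,interpolation=cv2.INTER_CUBIC)[:,:,::-1])
E
python3 st.py
```

```text
12.1 [0.5067 0.2111 0.0645] yaw 70.61833153729853 z [-0.0014 -0.0018 -1.    ] F [-2.9479 -7.5415 -1.8267] Ftool [-8.0884 -0.2768  1.8445] T [-1.1098  0.2162 -0.0172] w 0.4988213133649798 q [ 0.3501  0.1925  2.0248 -0.0015  0.9263  0.6893]
12.15 [0.5067 0.2111 0.0645] yaw 70.61404167834897 z [-0.0014 -0.0018 -1.    ] F [-1.6603 -7.1917 -0.9877] Ftool [-7.3329  0.8217  1.003 ] T [-1.0539  0.2961 -0.0679] w 0.5021756693988436 q [ 0.3501  0.1925  2.0248 -0.0015  0.9262  0.6893]
```

View pics/scene5z.png

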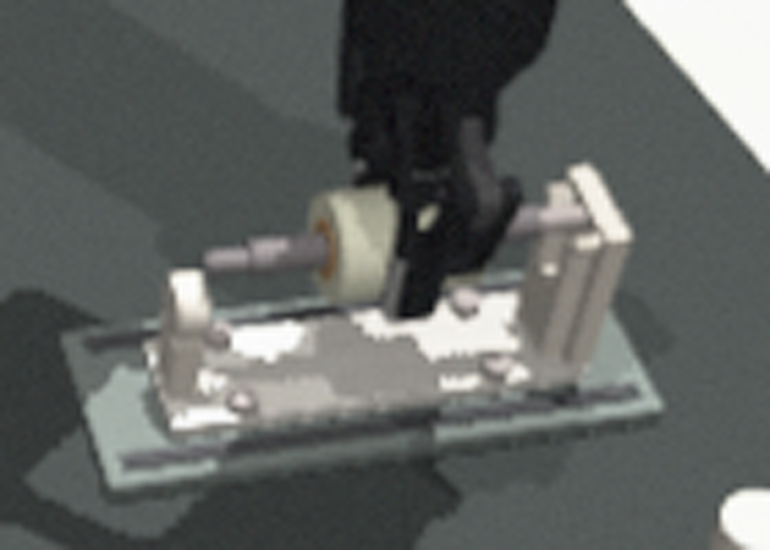

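Request:
move_arm:
  steps:
    - [1,0,0,0,40]
    - [2,0,0,0,40]
    - [3,0,0,0,40]
    - [4,0,0,0,40]
    - [5,0,0,0,40]
    - [5,0,0,0,40]
    - [5,0,0,0,40]

```text
time: 12.85
tool_pos: [0.5081, 0.2152, 0.0643]
tcp_rot: [2.563, 1.815, -0.005]
wrist_force: [-2.1, -10.1, -1.6]
width: 0.497
```

```bash
python3 st.py
python3 - <<'E'
from workcell import bot
from held import *
c=bot.read_camera('scene'); pickle.dump(c,open('scene6.pkl','wb'))
x,y,w,h=300,110,140,100
cv2.imwrite('pics/scene6z.png',cv2.resize(c['pixels'][y:y+h,x:x+w],None,fx=5.5,fy=5.5,interpolation=cv2.INTER_CUBIC)[:,:,::-1])
c=bot.read_camera('top'); pickle.dump(c,open('top6.pkl','wb'))
x,y,w,h=100,170,160,120
cv2.imwrite('pics/top6z.png',cv2.resize(c['pixels'][y:y+h,x:x+w],None,fx=5,fy=5,interpolation=cv2.INTER_CUBIC)[:,:,::-1])
E
python3 st.py
```

```text
12.85 [0.5081 0.2152 0.0643] yaw 70.62231128411683 z [-0.0021 -0.0029 -1.    ] F [ -2.0514 -10.1383  -1.6034] Ftool [-10.239    1.4304   1.6369] T [-1.4607  0.3481 -0.0974] w 0.49736202047022876 q [ 0.3567  0.1983  2.0181 -0.0025  0.9282  0.6964]
12.95 [0.5081 0.2151 0.0643] yaw 70.6187595875422 z [-0.0022 -0.0029 -1.    ] F [-1.5747 -9.4954 -0.7333] Ftool [-9.4773  1.6664  0.7643] T [-1.388   0.3029 -0.0578] w 0.5000138791665822 q [ 0.3566  0.1983  2.0181 -0.0024  0.9282  0.6964]
```

View pics/scene6z.png

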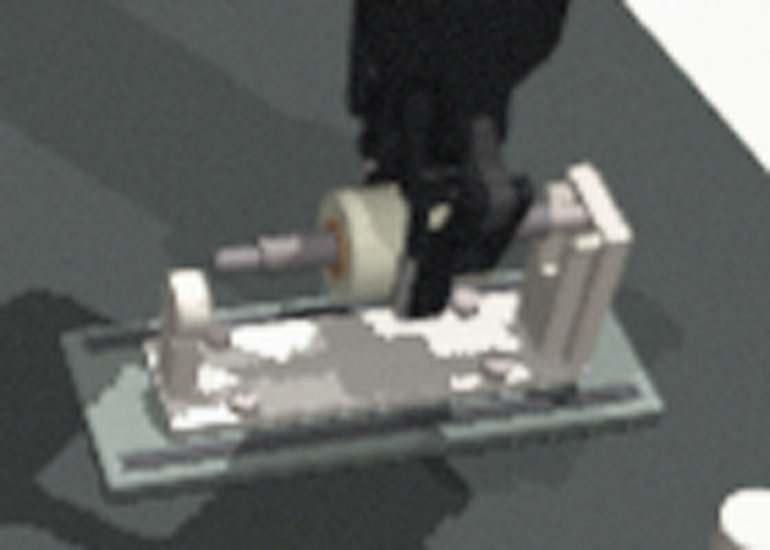

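View pics/top6z.png

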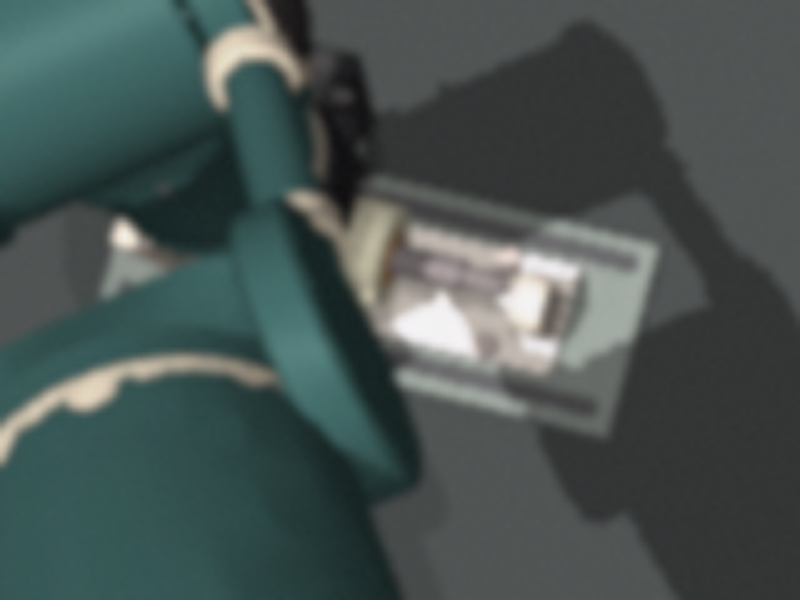

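Compression is about 14 mm (9.5–10 N), and the pin end at zoomed (217,262) is clear of the round cup's face. I'll lower in stages, watching the force.

Request:
move_arm:
  steps:
    - [0.7,0,0,0,40]
    - [0.7,0,2,0,40]
    - [0.7,0,4,0,40]
    - [0.7,0,6,0,40]
    - [0.7,0,8,0,40]
    - [0.7,0,9,0,40]
    - [0.7,0,9,0,40]

```text
time: 13.65
tool_pos: [0.5079, 0.2158, 0.0551]
tcp_rot: [2.563, 1.815, -0.006]
wrist_force: [-3.5, -11.1, -1.6]
width: 0.502
```

```bash
python3 st.py
python3 - <<'E'
from workcell import bot
from held import *
c=bot.read_camera('scene'); pickle.dump(c,open('scene7.pkl','wb'))
x,y,w,h=300,110,140,100
cv2.imwrite('pics/scene7z.png',cv2.resize(c['pixels'][y:y+h,x:x+w],None,fx=5.5,fy=5.5,interpolation=cv2.INTER_CUBIC)[:,:,::-1])
E
python3 st.py
```

```text
13.65 [0.5079 0.2158 0.0551] yaw 70.62245005236727 z [-0.0029 -0.003  -1.    ] F [ -3.5472 -11.1336  -1.602 ] Ftool [-11.6737   0.3506   1.6454] T [-1.4254  0.4424 -0.0249] w 0.5023771247555415 q [ 0.3577  0.2111  2.0228 -0.0023  0.9114  0.6972]
13.7 [0.5079 0.2158 0.0552] yaw 70.62498516738908 z [-0.0029 -0.003  -1.    ] F [-2.1419 -9.5922 -0.648 ] Ftool [-9.757   1.1628  0.6828] T [-1.3578  0.3858  0.0126] w 0.49899788477505863 q [ 0.3577  0.211   2.0228 -0.0023  0.9115  0.6972]
```

View pics/scene7z.png

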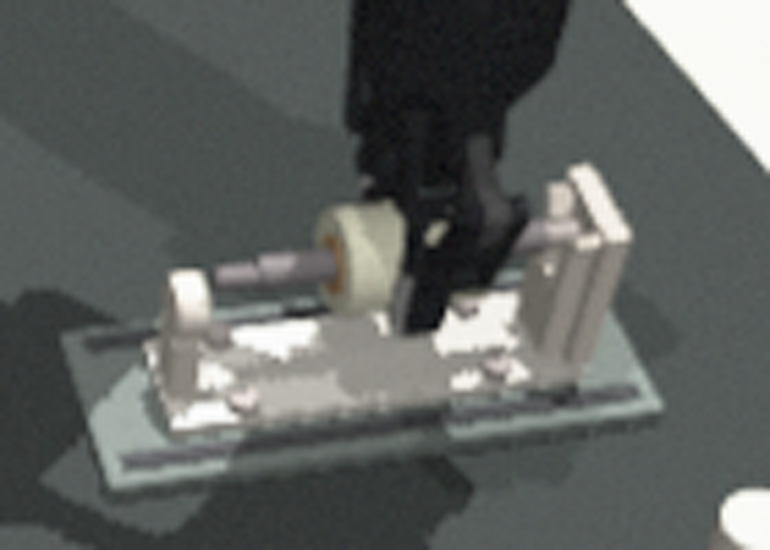

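The pin end at (217,272) has passed below the cup's top edge with a gap, and there is no vertical load. I'll continue down to the bore axis height.

Request:
move_arm:
  steps:
    - [0,0,2,0,40]
    - [0,0,4,0,40]
    - [0,0,6,0,40]
    - [0,0,8,0,40]
    - [0,0,10,0,40]
    - [0,0,12,0,40]
    - [0,0,13.5,0,40]
    - [0,0,13.5,0,40]
    - [0,0,13.5,0,40]

```text
time: 14.6
tool_pos: [0.5079, 0.2158, 0.0416]
tcp_rot: [2.563, 1.816, -0.007]
wrist_force: [-2.5, -8.7, -0.7]
width: 0.5
```

```bash
python3 st.py
python3 - <<'E'
from workcell import bot
from held import *
c=bot.read_camera('scene'); pickle.dump(c,open('scene8.pkl','wb'))
x,y,w,h=300,110,140,100
cv2.imwrite('pics/scene8z.png',cv2.resize(c['pixels'][y:y+h,x:x+w],None,fx=5.5,fy=5.5,interpolation=cv2.INTER_CUBIC)[:,:,::-1])
E
python3 st.py
```

```text
14.6 [0.5079 0.2158 0.0416] yaw 70.62314304041809 z [-0.003 -0.003 -1.   ] F [-2.4575 -8.6546 -0.6641] Ftool [-8.9772  0.5545  0.6971] T [-1.4149  0.4064 -0.0223] w 0.5001103349397205 q [ 0.3577  0.2295  2.0303 -0.0022  0.8856  0.6973]
14.65 [0.5079 0.2157 0.0416] yaw 70.62534477777474 z [-0.003 -0.003 -1.   ] F [ -3.1909 -10.2552  -1.3533] Ftool [-10.7277   0.3945   1.3936] T [-1.4242  0.4102 -0.0454] w 0.5021541177071183 q [ 0.3576  0.2295  2.0303 -0.0023  0.8856  0.6972]
```

View pics/scene8z.png

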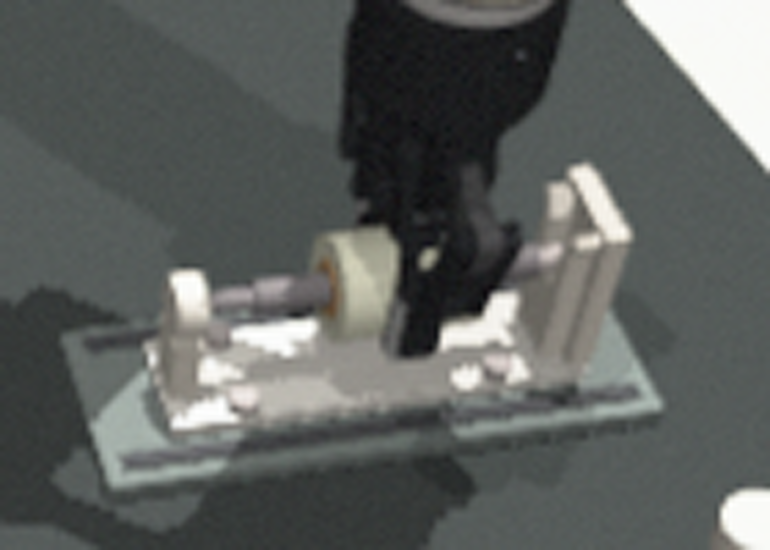

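Request:
move_arm:
  steps:
    - [-1,0,0,0,40]
    - [-2,0,0,0,40]
    - [-3,0,0,0,40]
    - [-4,0,0,0,40]
    - [-5,0,0,0,40]
    - [-5,0,0,0,40]
    - [-5,0,0,0,40]

```text
time: 15.35
tool_pos: [0.5065, 0.2116, 0.0418]
tcp_rot: [2.564, 1.816, -0.005]
wrist_force: [-2.9, -7.2, -1.0]
width: 0.502
```

```bash
python3 st.py
python3 - <<'E'
from workcell import bot
from held import *
c=bot.read_camera('scene'); pickle.dump(c,open('scene9.pkl','wb'))
x,y,w,h=300,110,140,100
cv2.imwrite('pics/scene9z.png',cv2.resize(c['pixels'][y:y+h,x:x+w],None,fx=5.5,fy=5.5,interpolation=cv2.INTER_CUBIC)[:,:,::-1])
E
python3 st.py
```

```text
15.35 [0.5065 0.2116 0.0418] yaw 70.61238273924292 z [-0.0023 -0.0019 -1.    ] F [-2.9141 -7.2158 -1.0409] Ftool [-7.7712 -0.3519  1.0616] T [-1.11    0.3657 -0.0061] w 0.5017348704482834 q [ 0.351   0.2238  2.0372 -0.0013  0.8834  0.6902]
15.4 [0.5065 0.2116 0.0418] yaw 70.61705212773498 z [-0.0023 -0.0019 -1.    ] F [-2.7594 -6.8926 -1.2306] Ftool [-7.4145 -0.3136  1.2504] T [-1.1684  0.3643 -0.0524] w 0.49952852443298945 q [ 0.3511  0.2238  2.0372 -0.0013  0.8834  0.6902]
```

View pics/scene9z.png

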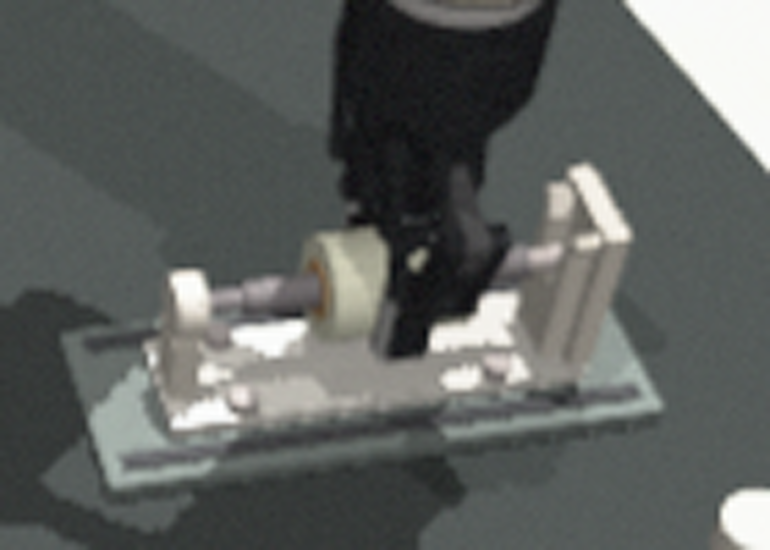

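Force 7.6 N means compression of about 9 mm, which is less than 12. So the pin has entered the bore with no jam, and I'll carry on.

Request:
move_arm:
  steps:
    - [-1,0,0,0,40]
    - [-2,0,0,0,40]
    - [-3,0,0,0,40]
    - [-4,0,0,0,40]
    - [-4,0,0,0,40]
    - [-4,0,0,0,40]

```text
time: 16.0
tool_pos: [0.5054, 0.2083, 0.0419]
tcp_rot: [-2.564, -1.816, 0.003]
wrist_force: [-2.1, -5.7, -2.7]
width: 0.497
```

```bash
python3 st.py
```

```text
16.0 [0.5054 0.2083 0.0419] yaw 70.61004562074712 z [-0.0017 -0.0011 -1.    ] F [-2.0886 -5.7477 -2.6837] Ftool [-6.1108 -0.0586  2.6935] T [-0.9094  0.3917  0.0478] w 0.49727950175897634 q [ 0.3457  0.2193  2.0425 -0.0006  0.8817  0.6845]
```

Request:
move_arm:
  steps:
    - [-0.5,0,0,0,40]
    - [-1,0,0,0,40]
    - [-1.5,0,0,0,40]
    - [-1.5,0,0,0,40]
    - [-1.5,0,0,0,40]

```text
time: 16.5
tool_pos: [0.505, 0.2071, 0.042]
tcp_rot: [-2.564, -1.816, 0.003]
wrist_force: [-2.0, -5.3, -1.9]
width: 0.501
```

```bash
python3 st.py
```

```text
16.5 [0.505  0.2071 0.042 ] yaw 70.61493200425944 z [-0.0014 -0.0008 -1.    ] F [-1.9583 -5.2716 -1.8566] Ftool [-5.6204 -0.0955  1.8636] T [-0.7907  0.3356  0.0231] w 0.5009028872575206 q [ 0.3438  0.2176  2.0445 -0.0004  0.8811  0.6823]
```

Request:
move_arm:
  steps:
    - [-0.5,0,0,0,40]
    - [-1,0,0,0,40]
    - [-1,0,1,0,40]
    - [-1,0,1.8,0,40]
    - [-1,0,1.8,0,40]
    - [-1,0,1.8,0,40]

```text
time: 17.1
tool_pos: [0.5051, 0.2064, 0.0404]
tcp_rot: [2.564, 1.816, -0.001]
wrist_force: [-1.8, -4.1, -1.0]
width: 0.501
```

```bash
python3 st.py
```

```text
17.1 [0.5051 0.2064 0.0404] yaw 70.60825139977459 z [-0.0006 -0.0004 -1.    ] F [-1.7589 -4.0594 -1.0384] Ftool [-4.4125 -0.3109  1.0411] T [-0.7691  0.283  -0.0031] w 0.5008448682334432 q [ 0.3424  0.219   2.0464 -0.0003  0.8769  0.681 ]
```

Request:
move_arm:
  steps:
    - [-0.4,0,0,0,40]
    - [-0.8,0,0,0,40]
    - [-0.8,0,0,0,40]
    - [-0.8,0,0,0,40]

```text
time: 17.5
tool_pos: [0.5049, 0.2057, 0.0404]
tcp_rot: [-2.564, -1.815, 0.001]
wrist_force: [-1.8, -5.7, -0.7]
width: 0.498
```

```bash
python3 st.py
```

```text
17.5 [0.5049 0.2057 0.0404] yaw 70.60396434488342 z [-0.0004 -0.0002 -1.    ] F [-1.8128 -5.7335 -0.7488] Ftool [-6.0099  0.1944  0.7509] T [-0.6898  0.2792 -0.0095] w 0.4982299637836924 q [ 0.3413  0.218   2.0475 -0.0001  0.8765  0.6799]
```

Request:
move_arm:
  steps:
    - [-0.4,0,0,0,40]
    - [-0.8,0,0,0,40]
    - [-0.8,0,0,0,40]
    - [-0.8,0,0,0,40]

```text
time: 17.9
tool_pos: [0.5047, 0.2051, 0.0404]
tcp_rot: [-2.564, -1.815, 0.0]
wrist_force: [-2.6, -4.5, -1.9]
width: 0.5
```

```bash
python3 st.py
```

```text
17.9 [0.5047 0.2051 0.0404] yaw 70.60242029990575 z [-0.0002 -0.     -1.    ] F [-2.6258 -4.5097 -1.8703] Ftool [-5.1256 -0.9786  1.871 ] T [-0.6019  0.2775  0.0351] w 0.5003041736535887 q [0.3402 0.2171 2.0486 0.0001 0.8761 0.6787]
```

Request:
move_arm:
  steps:
    - [-0.3,0,0.4,0,40]
    - [-0.6,0,0.8,0,40]
    - [-0.6,0,0.8,0,40]
    - [-0.6,0,0.8,0,40]

```text
time: 18.3
tool_pos: [0.505, 0.2049, 0.0399]
tcp_rot: [-2.564, -1.815, -0.002]
wrist_force: [-0.5, -2.0, -1.9]
width: 0.5
```

```bash
python3 st.py
```

```text
18.3 [0.505  0.2049 0.0399] yaw 70.59004082694851 z [ 0.0008  0.0007 -1.    ] F [-0.5289 -2.0163 -1.9349] Ftool [-2.0793  0.1702  1.933 ] T [-0.2278  0.1561 -0.0579] w 0.49954627763356063 q [0.3395 0.2176 2.0494 0.0006 0.8737 0.6779]
```

The force has fallen to 2 N, so the pin is reaching the bore's floor. I'll unload the rest and settle it downwards.

Request:
move_arm:
  steps:
    - [-0.3,0,0.3,0,40]
    - [-0.4,0,0.6,0,40]
    - [-0.4,0,0.8,0,40]
    - [-0.4,0,0.8,0,40]

```text
time: 18.7
tool_pos: [0.5052, 0.2048, 0.0394]
tcp_rot: [-2.564, -1.815, -0.003]
wrist_force: [0.7, 2.1, -0.3]
width: 0.503
```

```bash
python3 st.py
python3 - <<'E'
from workcell import bot
from held import *
c=bot.read_camera('scene'); pickle.dump(c,open('scene10.pkl','wb'))
x,y,w,h=300,110,140,100
cv2.imwrite('pics/scene10z.png',cv2.resize(c['pixels'][y:y+h,x:x+w],None,fx=5.5,fy=5.5,interpolation=cv2.INTER_CUBIC)[:,:,::-1])
E
python3 st.py
```

```text
18.7 [0.5052 0.2048 0.0394] yaw 70.58511519071678 z [ 0.0014  0.0012 -1.    ] F [ 0.6759  2.0555 -0.2543] Ftool [ 2.1628 -0.0461  0.2578] T [ 0.2752  0.0643 -0.0593] w 0.5031224985631986 q [0.339  0.218  2.05   0.0009 0.8718 0.6774]
18.75 [0.5052 0.2048 0.0393] yaw 70.58973795410382 z [ 0.0014  0.0012 -1.    ] F [ 0.2268  2.3182 -0.3044] Ftool [ 2.2613 -0.5568  0.3074] T [ 0.3108  0.0277 -0.092 ] w 0.4969489169405722 q [0.3391 0.2181 2.05   0.0008 0.8718 0.6773]
```

View pics/scene10z.png

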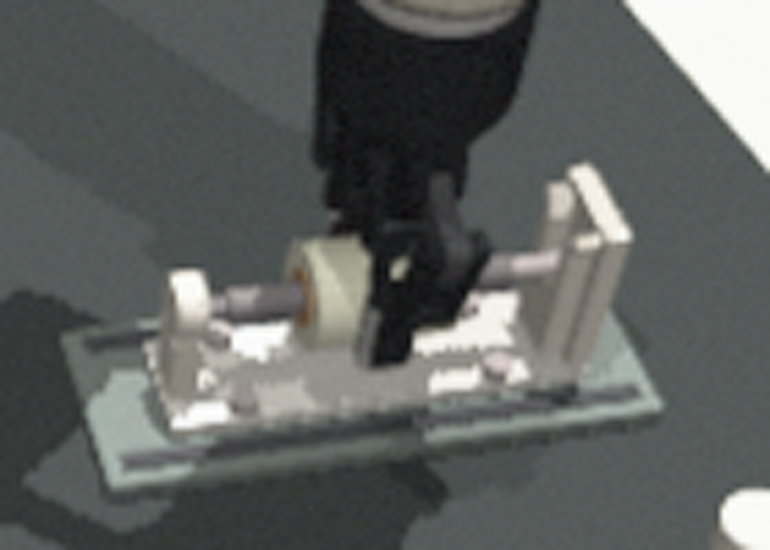

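The axial force has crossed zero and the weight is being carried by the cups, so the pin is home. Releasing now.

Request:
move_arm:
  steps:
    - [0.2,0,0,0,50]
    - [0.2,0,0,0,54]
    - [0.2,0,0,0,58]
    - [0.2,0,0,0,62]
    - [0.2,0,0,0,68]
    - [0.2,0,0,0,75]
    - [0.2,0,0,0,85]
    - [0.2,0,0,0,95]
    - [0.2,0,0,0,95]
    - [0.2,0,0,0,95]

```text
time: 19.75
tool_pos: [0.5045, 0.2043, 0.0389]
tcp_rot: [-2.564, -1.815, 0.0]
wrist_force: [0.1, 0.7, 0.3]
width: 0.949
```

```bash
python3 st.py
python3 - <<'E'
from workcell import bot
from held import *
c=bot.read_camera('scene'); pickle.dump(c,open('scene11.pkl','wb'))
x,y,w,h=300,110,140,100
cv2.imwrite('pics/scene11z.png',cv2.resize(c['pixels'][y:y+h,x:x+w],None,fx=5.5,fy=5.5,interpolation=cv2.INTER_CUBIC)[:,:,::-1])
E
python3 st.py
```

```text
19.75 [0.5045 0.2043 0.0389] yaw 70.60458484349323 z [-0.0001 -0.     -1.    ] F [0.1118 0.6967 0.2911] Ftool [ 0.6943 -0.126  -0.2912] T [-0.0238 -0.0007 -0.0077] w 0.9486834277581888 q [0.339  0.2185 2.0505 0.     0.8726 0.6775]
19.8 [0.5046 0.2043 0.0389] yaw 70.60413182376607 z [ 0. -0. -1.] F [-0.6367  0.5225 -0.2029] Ftool [ 0.2814 -0.774   0.2029] T [ 0.0284  0.0021 -0.0035] w 0.9468365743917663 q [ 0.339   0.2185  2.0505 -0.      0.8726  0.6775]
```

View pics/scene11z.png

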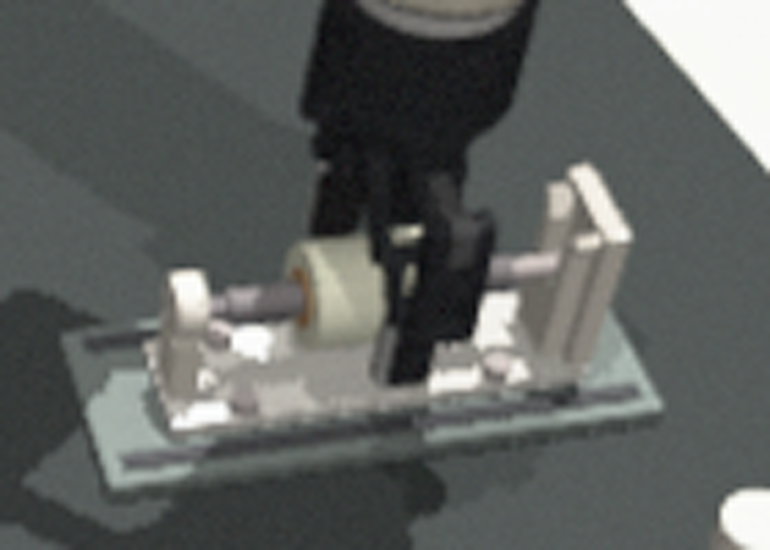

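The jaws are open and the roll is sitting in the cups. I'll retreat straight up, then back so the view is clear.

Request:
move_arm:
  steps:
    - [0,0,-4,0,100]
    - [0,0,-15,0,100]
    - [0,0,-35,0,100]
    - [0,0,-60,0,100]
    - [0,0,-90,0,100]
    - [0,0,-120,0,100]
    - [-20,0,-145,0,100]
    - [-50,0,-160,0,100]
    - [-85,0,-165,0,100]
    - [-120,0,-165,0,100]
    - [-155,0,-165,0,100]
    - [-190,0,-165,0,100]
    - [-220,0,-165,0,100]
    - [-245,0,-165,0,100]
    - [-255,0,-165,0,100]
    - [-255,0,-165,0,100]

```text
time: 21.4
tool_pos: [0.4198, -0.037, 0.2047]
tcp_rot: [2.565, 1.812, 0.002]
wrist_force: [0.5, 0.1, 0.5]
width: 1.0
```

```bash
python3 st.py
python3 - <<'E'
from workcell import bot
from held import *
for n,(x,y,w,h) in(('scene',(300,110,140,100)),('top',(110,185,130,80))):
    c=bot.read_camera(n); pickle.dump(c,open(n+'12.pkl','wb'))
    cv2.imwrite(f'pics/{n}12.png',c['pixels'][:,:,::-1])
    cv2.imwrite(f'pics/{n}12z.png',cv2.resize(c['pixels'][y:y+h,x:x+w],None,fx=5.5,fy=5.5,interpolation=cv2.INTER_CUBIC)[:,:,::-1])
    q=stf(cloud(c))[y:y+h,x:x+w].reshape(-1,3); k=(q[:,2]>73)&(abs(q[:,1])<45)&(abs(q[:,0])<30)
    print(n,'roll top: y range',np.percentile(q[k,1],[1,50,99]),'x',np.median(q[k,0]),'z',np.percentile(q[k,2],[50,98]))
E
```

```text
21.4 [ 0.4198 -0.037   0.2047] yaw 70.46720041305092 z [ 0.0014 -0.0001 -1.    ] F [0.5488 0.1494 0.4665] Ftool [ 0.3244  0.4679 -0.4658] T [ 0.0588 -0.0078 -0.0126] w 0.9998833153007879 q [-0.1471 -0.2158  2.1443  0.0001  1.2117  0.1938]
scene roll top: y range [-33.3   -4.58  26.62] x 9.05175178468361 z [80.34 83.89]
top roll top: y range [-33.74  -4.95  25.54] x 0.7263904660547631 z [80.  85.2]
```

View pics/scene12z.png

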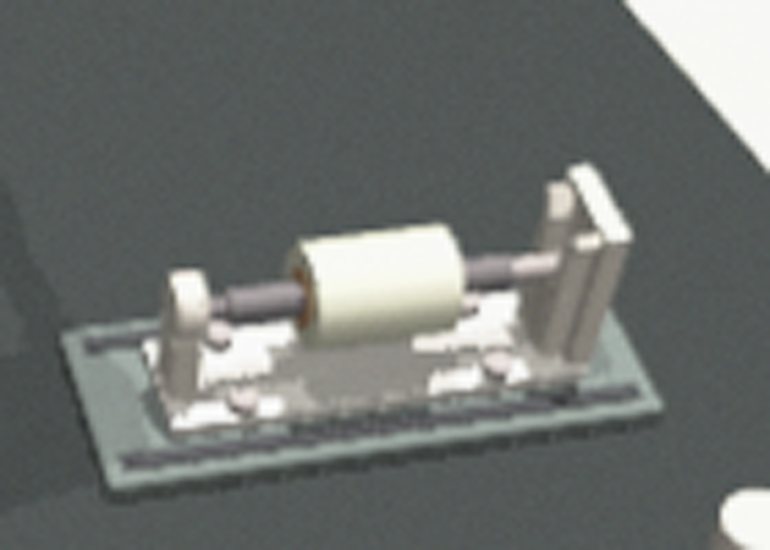

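View pics/top12z.png

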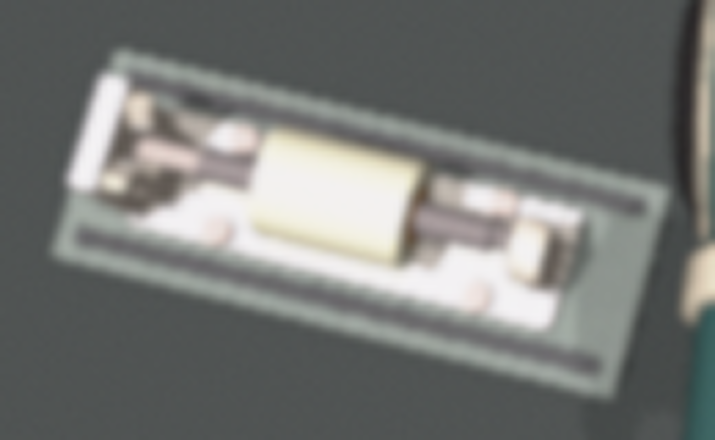

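View pics/scene12.png

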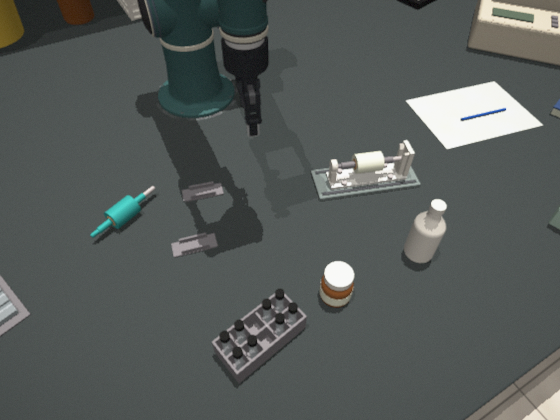

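The pictures show the roll level in the stand, with the pin in the round cup at zoomed (207,303) and the nose between the cheeks at (555,262). The bottle, jar and rack are where they were. Handing in.

```bash
python3 -c "
from workcell import bot
print(bot.finish_job())"
```

```text
the job is handed in; nothing more can be done
None
```

The label roll is mounted in the stand and the job is handed in at about 21.5 s of the 72 s allowed.

**What I did:**
- I gripped the roll at mid-length with 50 N, lifted it out of the rest and carried it to the stand.
- At about 85 mm height I felt forward for the U cup's end wall. Contact put the cradle shift at about -4 mm.
- I compressed the nose about 14 mm (around 10 N) without reaching its stop, and lowered the pin in front of the round cup.
- I then eased back until the spring force on the gripper went to zero with the pin on the bore's floor, and let go.

**Last checks:**
- **Position:** the roll's centre is at stand y ≈ -4 mm, which agrees with the shift I felt. Its top is at about 82 mm, matching the expected 81.5 mm.
- **Seating:** both cameras show the nose between the cheeks and the pin in the round cup. The nose reading itself was not available. Force and position put it near 4 mm.
- **Surroundings:** the bottle, jar and rack look unmoved, and the gripper is clear of everything.

**What disagreed:**
- Wrist force readings were noisy by about 1 N.
- Early image estimates of the wall position ranged from 82 to 87 mm. Touch settled it at about 82–83 mm.

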